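# Open the gauge case and show the stair gauge to the inspection camera

### The job

Pry up the lid of the gauge case with the putty knife, swing the lid back past upright, where it stays, and lay the knife down flat on the bench. Then take out the gauge with the staircase of steps, leave the other two standing in their slots, and hold it up for the inspection camera: upright, its middle at lens height and 100 mm straight out from the lens, a broad flat side square to the lens. Finish while still holding it there in the air, motionless; do not put it down or let go.

Things in the scene. Friction and masses are not known exactly. Their poses are not given: they have to be found in the camera images.
- case: Grey plastic case, fixed to the bench: 124 mm deep (own x) by 164 mm wide (own y), 92 mm high when shut: a tray 41 mm high and above it a lid 50 mm high. Origin under its centre at bench level; x points from the front, which has the pry notch, to the hinge side at the back; z up. Inside stand three aluminium gauges side by side.
- notch (a point): Middle of the pry notch in the case's front face (62 mm in front of the case's origin, 37 mm above the bench): an open gap 90 mm wide, from 32 to 42 mm above the bench. Below it a tray lip sticks out 10 mm from the face, above it the lid's lip sticks out 16 mm; both 100 mm wide, 4 mm thick.
- deck (a point): Centre of the wooden deck inside the case, 20 mm above the bench. It has three slots along the case's x, each 66 x 20 mm and 14 mm deep (slot floor 6 mm above the bench), at y = -48, 0 and +48 mm; the three gauges stand in them, in any order.
- lid (a joint): Lid hinge angle in rad: 0 shut, grows as the front edge goes up and over to the back, 1.57 upright, stop at 1.95. Friction holds the lid at any angle; moving it takes 1 to 3 N at the lip.
- lid_hinge (a point): Middle of the lid's hinge line (parallel to the case's y), 42 mm above the bench, in the plane of the lid's underside.
- lid_lip (a point): Middle of the outer edge of the lid's front lip, on its underside, 140 mm from the hinge line; moves with the lid.
- knife_grip (a point): Putty knife, 0.12 kg, lying flat on the bench; this point is in the handle, near the centre of mass, 14 mm above the underside. Own x points along the knife to the blade's tip, z up. Wooden handle 22 mm wide, 28 mm high, from 75 mm behind this point to 25 mm ahead; then a steel blade 80 mm long, 48 mm wide, 2.5 mm thick, level, at this point's height.
- knife_tip (a point): Middle of the blade's straight front edge, half-way through its thickness; 105 mm ahead of the grip point along the knife's x.
- stair_mid (a point): Stair gauge, aluminium, 0.11 kg, 62 mm long (own x), 16 thick (y), 72 tall (z up); point at half its length, thickness and height. Steps climb to the -x end: lengths 62, 52, 42, 32 mm, tops at 10, 17.5, 25, 32.5 mm, flush at -x. Above, a column 22 (x) by 16 (y), axis 20 mm to the -x side of this point, to grasp it by. Broad flat sides face +y and -y. Its x is within 3 degrees of the case's.
- square_mid (a point): Square-column gauge: same foot (62 x 16 x 10 mm) and a plain column 22 x 16 mm with its axis 20 mm to the -x side, 72 mm tall, no steps; point at half of its length, thickness and height. Stays in its slot.
- round_mid (a point): Round-pin gauge: same foot and a round column of 16 mm diameter 20 mm to the -x side, 72 mm tall; point at half of its length, thickness and height. Stays in its slot.
- lens (a point): Centre of the front glass of the inspection camera (black barrel of 42 mm diameter on a grey 50 mm box, carried on a steel column behind it, fixed). The camera looks level along this frame's -x; z up. The place to show a part is on that axis, 100 mm out from this point. Its height varies (130 to 250 mm).
There are look-alikes about, which are no part of the job. What is shaped like the part that bears knife_grip but red is not meant.

How it is judged (in metres and radians):
On the way, in this order (a step that is already met when the one before it is completed fails the run):
1. the lid is pried up off the tray by the knife (between 0.15 and 0.9 rad, knife pressing on it) (value of joint lid between 0.15 and 0.9 rad and contact force between knife and lid above 0.2 N), for 0.05 s.
2. the lid is swung back past upright (over 1.5 rad) (value of joint lid above 1.5 rad), for 0.1 s.
3. the stair gauge is gripped and lifted clear of the case (z of stair_mid in the frame of case above 0.105 m and contact force between the fingers and stair above 1 N), for 0.1 s.
At the end, for the whole second after the job is handed in: Stair gauge held still in the air, touched by nothing else: middle 100 mm (+-14) before the lens, within 12 mm of its axis, upright and a broad side square to it within 10 degrees; lid past 1.5 rad, knife flat on the bench and let go, other two gauges in their slots (x of stair_mid in the frame of lens between -0.114 and -0.086 m and y of stair_mid in the frame of lens between -0.012 and 0.012 m and z of stair_mid in the frame of lens between -0.012 and 0.012 m and angle between stair_mid's own z axis and vertical below 0.17 rad and angle between the y axis of stair_mid and the x axis of lens, either way round below 0.17 rad and contact force between the fingers and stair above 1 N and linear speed of stair below 0.02 m/s and contact force between stair and head below 0.1 N and contact force between stair and stand below 0.1 N and contact force between stair and case below 0.1 N and contact force between each of stair, the fingers and knife below 0.1 N and value of joint lid above 1.5 rad and height (world z) of knife_grip between 0 and 0.03 m and angle between knife_grip's own z axis and vertical below 0.2 rad and x of round_mid in the frame of case between -0.01 and 0.01 m and y of round_mid in the frame of case between -0.07 and 0.07 m and z of round_mid in the frame of case between 0.03 and 0.052 m and x of square_mid in the frame of case between -0.01 and 0.01 m and y of square_mid in the frame of case between -0.07 and 0.07 m and z of square_mid in the frame of case between 0.03 and 0.052 m); the arm keeps its last pose, push and grip.
It also fails if it takes over 72 s, if anything falls off the work surface, if the arm or the gripper's body presses on something with over 40 N, if the wrist force passes 120 N, or if a joint passes its speed limit or range.

### The arm

A 7-joint arm with a two-finger parallel gripper is mounted at the origin on the work surface. World frame = base frame: x ahead of the robot, y to its left, z up, the work surface at z = 0. Lengths are in mm, angles in rad, forces in N, time in s.
With the tool pointing down it reaches from about 400 to 875 mm from the base axis. Payload 4.4 kg.
Tool frame: the origin (TCP) lies midway between the tips of the shut fingers; the grasp point (between the pads) lies grasp_offset behind it (grasp_offset is the distance from the TCP to the grasp point, in mm); z points along the fingers, y is the line along which they close (so a half turn about z gives the same grasp; the last joint's range is limited). The gripper opens to 85 mm and grips with 20 to 120 N. Pads are 22 mm wide; open, the fingers measure 114 mm over their backs; the gripper's body (76 mm by 85 mm) begins 54 mm behind the grasp point. The pads swing forward as they close: fully open they stand 13 mm farther back than shut.
Start: joints at [1.148, 0.628, 0.038, 1.517, -0.027, 0.996, -0.02], TCP at [227.058, -609.067, 231.313] pointing down, gripper open.
Joint ranges: [-3.06, 3.06], [-0.37, 2.12], [-1.25, 1.32], [0.18, 2.47], [-1.1, 4.24], [0.23, 1.98], [-2.94, 2.94]. Speed limits (rad/s): [2.57, 2.57, 3.14, 3.14, 3.14, 3.14, 3.14].

### API

Orientations are given as [roll, pitch, yaw] about the fixed x, y, z axes, in that order (R = Rz(yaw) Ry(pitch) Rx(roll)).
In Python, from cell import * gives the robot as it stands. The module is installed in compiled form; this text tells all that it offers.
- The arm moves only by the shell command python3 -m jog 'ROWS'. ROWS is a JSON object of lists of equal length, an entry for each row: "angular": the turn, a rotation vector about the tool's x, y, z in degrees, a list of three; "travel": the shift along the tool's x, y, z in cm, a list of three; "fingers": the closure, from 0 (fully open) to 1 (shut). In form: {"angular": [[rx, ry, rz], ...], "travel": [[tx, ty, tz], ...], "fingers": [fingers, ...]}. A call has 1 to 5 rows; each row is the pose to reach, as a shift and turn from the pose commanded when the call began, along the tool's axes at that moment; what a row does not reach only later rows make up. A row lasts 1/8 s, in which the tool goes at most 62.5 mm and 10.7 degrees, less where a joint would pass 70% of its speed; a pose out of reach is approached as far as the arm can. A call with a gripper value outside its range is refused whole. The fingers move at their own pace and stop on an object; the grip force is fixed at half the most. Time passes only in rows, so rows that repeat a pose let the fingers close. It gives the time, the measured TCP pose, the force and the opening at its end, in the units of the state.
- read_state(): the state, without advancing time (a new reading comes with each control period).
- get_image(name): name is "scene" or "side" or "wrist"; returns the picture (384x512x3 uint8, red, green, blue); there is no depth.
- camera_model(name): a dict with "mtx" (3x3 intrinsics, pixels), "T" (4x4, takes a point from camera to world coordinates). Camera axes: x right, y down, z forward; pixel columns grow to the right and rows downward; lengths in mm; the calibration is good to about 2 mm. A picture is of the moment at which its call begins: read the wrist's pose just before it. camera_model takes no time and is no camera call; for the wrist camera it gives the pose at the moment of the call.
- finish_job(): hands the job in, once; it reports no verdict.
The state is a dict: "clock": time; "qpos": joint angles; "qd": joint speeds; "tau": joint torques, N m; "eef_pos": TCP position; "tool_rot": TCP orientation; "force": force on the tool from outside, world axes, zero at the start; "torque": the same for the moment, N m; "width": finger opening in mm.
Only numpy, scipy, OpenCV 4.12 (cv2) and the standard library are available. Lean on these libraries where they do the work, as an engineer would, in place of code of your own. Each camera call takes 0.05 s, during which the arm holds its last target. There are 200 camera calls.

## Working session

There is one attempt and no reset: what is moved stays moved. The work goes in short steps, Python scripts to look and compute and a shell command to move; the robot and the scene stay as the last step left them, time stands still between calls to the robot, and variables do not carry over. Pictures are saved under pics/ and viewed, on a budget of 10 in all, crops included, one or two more only if the job needs it, and the job is handed in when it is done.

```bash
mkdir -p pics; ls
python3 - <<'E'
from cell import *
import cv2,numpy as np
s=read_state();print({k:np.round(v,3).tolist() for k,v in s.items()})
ims=[get_image(n) for n in("scene","side")]
for n,i in zip(("scene","side"),ims): cv2.imwrite(f"pics/{n}0.png",i[...,::-1]); m=camera_model(n);print(n,np.round(m["mtx"],1).tolist(),np.round(m["T"],3).tolist())
m=camera_model("wrist");print(np.round(m["mtx"],1).tolist(),np.round(m["T"],3).tolist())
E
```

```text
pics
{'clock': 0.0, 'qpos': [1.148, 0.629, 0.038, 1.518, -0.027, 0.996, -0.02], 'qd': [0.001, 0.0, 0.001, -0.002, -0.0, 0.0, 0.001], 'tau': [-0.001, -56.34, 1.226, -19.344, 0.011, 0.011, 0.0], 'eef_pos': [226.843, -608.456, 230.396], 'tool_rot': [-3.14, -0.0, 0.357], 'force': [-0.552, 0.875, 0.601], 'torque': [-0.02, 0.05, -0.028], 'width': 85.513}
scene [[410.2, 0.0, 254.0], [0.0, 410.2, 192.7], [0.0, 0.0, 1.0]] [[-0.541, 0.571, -0.618, 1384.622], [0.841, 0.365, -0.399, 324.271], [-0.002, -0.735, -0.678, 1045.158], [0.0, 0.0, 0.0, 1.0]]
side [[374.1, 0.0, 255.5], [0.0, 374.1, 190.1], [0.0, 0.0, 1.0]] [[-0.963, -0.173, 0.209, 306.774], [-0.271, 0.596, -0.756, 609.195], [0.006, -0.784, -0.62, 782.877], [0.0, 0.0, 0.0, 1.0]]
[[332.3, 0.0, 254.5], [0.0, 332.3, 189.6], [0.0, 0.0, 1.0]] [[0.348, -0.901, -0.259, 291.376], [-0.937, -0.335, -0.095, -583.012], [-0.001, 0.275, -0.961, 374.113], [0.0, 0.0, 0.0, 1.0]]
```

View pics/scene0.png

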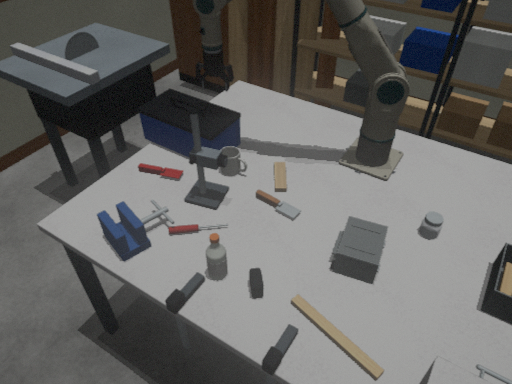

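View pics/side0.png

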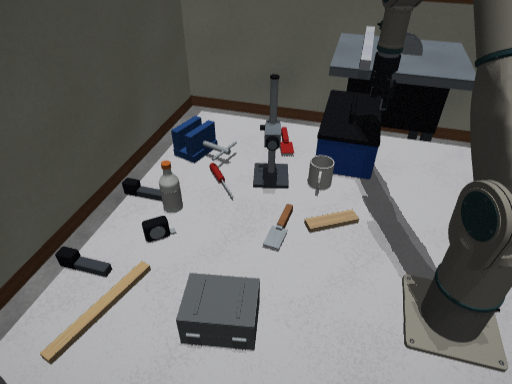

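Scene view: the wooden-handled putty knife is at about (278,204) and a red look-alike at (160,171). The case is at (360,247) and the inspection camera head at (207,158). In the side view the knife is at (279,227), the red look-alike at (287,140), the case at (220,310) and the camera at (271,140). I'll choose the brown-handled knife and check it in a close crop, together with the case and camera.

Run:
```python
import cv2,numpy as np
a=cv2.imread('pics/scene0.png');b=cv2.imread('pics/side0.png')
def c(i,x,y,w,h,k): return cv2.resize(i[y:y+h,x:x+w],None,fx=k,fy=k,interpolation=cv2.INTER_CUBIC)
top=np.hstack([c(a,320,205,80,75,4),c(b,170,262,100,75,4)[:, :400]])
bot=np.hstack([c(a,250,180,60,50,4),c(b,255,195,50,50,4),c(b,245,115,50,50,4)[:, :200]]) 
W=max(top.shape[1],bot.shape[1]);p=lambda i:cv2.copyMakeBorder(i,0,0,0,W-i.shape[1],0)
o=np.vstack([p(top),p(bot)]);print(o.shape);cv2.imwrite('pics/c1.png',o)
```

```text
(500, 720, 3)
```

View pics/c1.png

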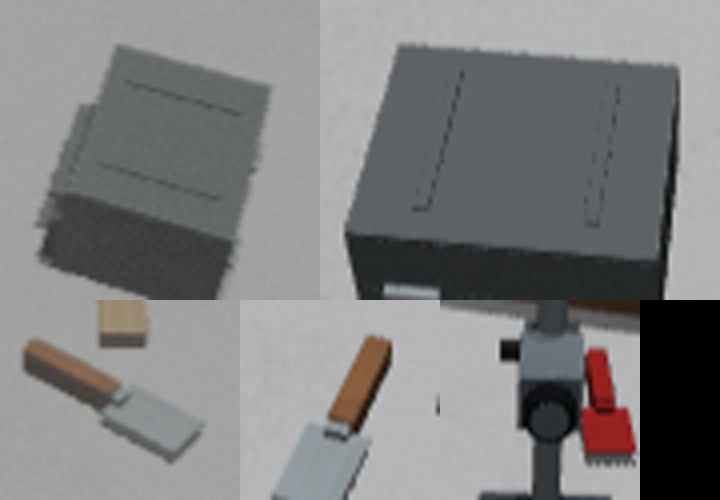

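The crops confirm the brown-handled knife; the red one is a separate tool behind the camera stand. The case lips are on its scene-left face, so the front faces -y and the white hinges are on the +y side. Next I measure.

```bash
cat > h.py <<'E'
import numpy as np,cv2
from cell import *
def ray(n,px,m=None):
    m=m or camera_model(n);T=np.array(m["T"]);d=T[:3,:3]@np.linalg.inv(m["mtx"])@[px[0],px[1],1.];return T[:3,3],d/np.linalg.norm(d)
def onz(n,px,z,m=None):
    o,d=ray(n,px,m);return o+d*(z-o[2])/d[2]
def tri(rs):
    A=0;b=0
    for o,d in rs: P=np.eye(3)-np.outer(d,d);A=A+P;b=b+P@o
    return np.linalg.solve(A,b)
def proj(n,p,m=None):
    m=m or camera_model(n);T=np.array(m["T"]);c=T[:3,:3].T@(np.asarray(p)-T[:3,3]);u=np.array(m["mtx"])@c;return u[:2]/u[2]
E
python3 - <<'E'
from h import *
np.set_printoptions(precision=1,suppress=True)
sc=[(348.5,216.3),(387.5,226.8),(378.3,265),(332.5,253)]
sd=[(255,327.5),(176.3,320.8),(190,273.3),(260,278.8)]
for n,L in(("scene",sc),("side",sd)):
    P=np.array([onz(n,p,92) for p in L]);print(n,P[:,:2].tolist(),P.mean(0),np.linalg.norm(np.diff(P,axis=0),axis=1))
a=cv2.imread('pics/scene0.png');b=cv2.imread('pics/side0.png')
for n,i,r in(("scene",a,(250,180,60,50)),("side",b,(255,195,50,60))):
    x,y,w,h=r;c=cv2.cvtColor(i[y:y+h,x:x+w],cv2.COLOR_BGR2HSV).astype(int)
    br=((c[...,0]<15)&(c[...,1]>100)).astype(np.uint8)
    bl=((c[...,0]>75)&(c[...,0]<125)&(c[...,1]>14)&(c[...,2]>100)).astype(np.uint8)
    for nm,m,z in(("handle",br,20),("blade",bl,15.2)):
        k,l,st,ce=cv2.connectedComponentsWithStats(m);j=1+st[1:,4].argmax()
        q=cv2.minAreaRect(cv2.findContours((l==j).astype(np.uint8),0,1)[0][0]);B=cv2.boxPoints(q)+[x,y]
        print(n,nm,st[j,4],ce[j]+[x,y],onz(n,ce[j]+[x,y],z),[onz(n,t,z)[:2].round(0).tolist() for t in B])
o=np.hstack([cv2.resize(a[105:210,175:255],None,fx=5,fy=5,interpolation=2),cv2.resize(b[65:190,240:305],None,fx=4.2,fy=4.2,interpolation=2)]); cv2.imwrite('pics/c2.png',o);print(o.shape)
E
```

```text
scene [[446.7779579937129, 80.9477911471777], [423.5516439577028, 202.31169749341726], [581.9462357359895, 230.46685475321266], [612.6136823945939, 101.0725473075436]] [516.2 153.7  92. ] [123.6 160.9 133. ]
side [[418.83659850786114, 200.95150059749238], [579.0515541817924, 230.87638965724562], [601.6150666267763, 109.10798140376619], [441.2625387006363, 79.62040555062947]] [510.2 155.1  92. ] [163.  123.8 163. ]
scene handle 1 [263. 193.] [ 434.3 -250.    20. ] [[434.0, -250.0], [434.0, -250.0], [434.0, -250.0], [434.0, -250.0]]Traceback (most recent call last):
  File "<stdin>", line 13, in <module>
ValueError: attempt to get argmax of an empty sequence
```

Run:
```python
from h import *
np.set_printoptions(precision=1,suppress=True)
a=cv2.imread('pics/scene0.png');b=cv2.imread('pics/side0.png')
for n,i,r in(("scene",a,(250,188,60,40)),("side",b,(255,200,45,60))):
    x,y,w,h=r;c=i[y:y+h,x:x+w].astype(int)
    br=((c[...,2]-c[...,0]>30)).astype(np.uint8)
    med=np.median(c,axis=(0,1)); rel=(c[...,0]-c[...,2])-(med[0]-med[2]); bl=(rel>7).astype(np.uint8)
    print(med)
    for nm,m,z in(("handle",br,20),("blade",bl,15.2)):
        k,l,st,ce=cv2.connectedComponentsWithStats(m)
        if k<2: print(nm,'none');continue
        j=1+st[1:,4].argmax()
        q=cv2.minAreaRect(cv2.findContours((l==j).astype(np.uint8),0,1)[0][0]);B=cv2.boxPoints(q)+[x,y]
        print(n,nm,st[j,4],ce[j]+[x,y],onz(n,ce[j]+[x,y],z),[onz(n,t,z)[:2].round(0).tolist() for t in B])
o=np.hstack([cv2.resize(a[105:210,175:255],None,fx=5,fy=5,interpolation=2),cv2.resize(b[65:190,240:305],None,fx=4.2,fy=4.2,interpolation=2)]); cv2.imwrite('pics/c2.png',o);print(o.shape)
```

```text
[161. 161. 162.]
scene handle 92 [267.6 196.2] [ 440.2 -226.8   20. ] [[446.0, -272.0], [428.0, -277.0], [435.0, -180.0], [452.0, -176.0]]
scene blade 11 [282.4 209.8] [ 467.6 -148.6   15.2] [[470.0, -161.0], [457.0, -140.0], [466.0, -135.0], [479.0, -156.0]]
[182. 180. 180.]
side handle 152 [284.8 214.5] [ 446.5 -230.4   20. ] [[461.0, -185.0], [451.0, -287.0], [431.0, -279.0], [442.0, -178.0]]
side blade 312 [274.7 236.8] [ 455.  -134.5   15.2] [[481.0, -102.0], [473.0, -189.0], [427.0, -171.0], [437.0, -87.0]]
(525, 673, 3)
```

View pics/c2.png

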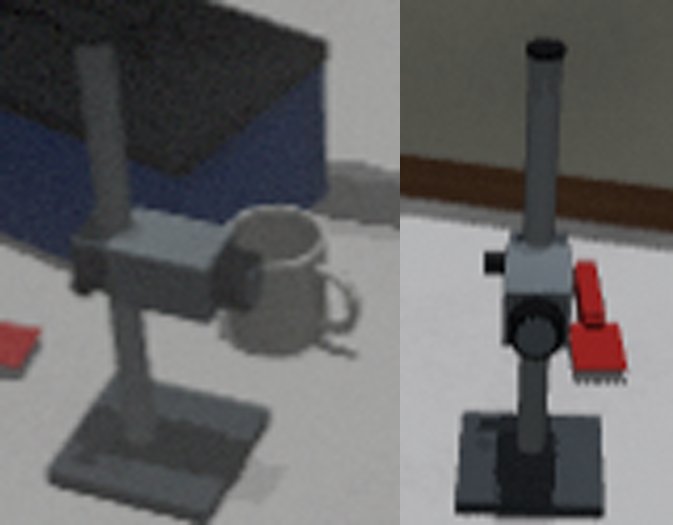

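The lens barrel points toward +y; its face centre is at side (273.3,143.3) and scene about (225.4,160.8).

Run:
```python
from h import *
import cell
np.set_printoptions(precision=1,suppress=True)
print([x for x in dir(cell) if x[0]!='_'],cell.grasp_offset if hasattr(cell,'grasp_offset') else '')
S=lambda u,v:(u/5+175,v/5+105); D=lambda u,v:((u-400)/4.2+240,v/4.2+65)
r=[ray("scene",S(252,279)),ray("side",D(540,329))]
L=tri(r);print("lens",L,[np.linalg.norm(np.cross(d,L-o)) for o,d in r])
z=L[2]+25
for nm,n,ps,zz in(("boxtop","scene",[S(132,210),S(243,238),S(100,244),S(215,275)],z),("base","scene",[S(50,472),S(120,378),S(270,410),S(215,500)],10),("boxside","side",[D(510,240),D(570,240),D(505,293),D(572,293)],z),("base","side",[D(462,412),D(603,418),D(600,490),D(458,487)],10)):
    P=[onz(n,p,zz)[:2] for p in ps];print(nm,np.array(P).tolist(),[np.degrees(np.arctan2(*(P[b]-P[a])[::-1])) for a,b in((0,1),(2,3),(1,2))])
```

```text
['MotionError', 'camera_model', 'finish_job', 'get_image', 'grasp_offset', 'read_state'] 18.700000000000003
lens [ 518.4 -350.5  186.5] [np.float64(2.2045197730240247), np.float64(2.204519773023996)]
boxtop [[528.3420114682542, -441.77500376001046], [513.1892080887005, -359.40669534968026], [570.014872634855, -436.1700890735033], [555.6282599841737, -351.39864634743606]] [np.float64(100.42381333797579), np.float64(99.63192904926356), np.float64(-53.4885510827815)]
base [[608.0681457704468, -478.0164191321571], [497.8265329898612, -500.20801708729005], [465.81598528848247, -381.57058453266245], [566.626369791193, -358.7799515868139]] [np.float64(-168.61848506834505), np.float64(12.738954638637525), np.float64(105.09987020373276)]
boxside [[561.8840141194917, -433.9494491445862], [518.0078670912891, -446.8173908881272], [545.3610020854627, -355.40047357900687], [498.93011741924784, -368.9777382876414]] [np.float64(-163.6547078880723), np.float64(-163.70008654855425), np.float64(73.34213049796261)]
base [[613.6013708121404, -485.6352629943203], [493.43491653065814, -510.945361503899], [474.49976923115594, -408.3412132657039], [587.0456717423679, -379.95754087154046]] [np.float64(-168.10591000452163), np.float64(14.154624408599995), np.float64(100.45604419314175)]
```

Lens is about (518,-350,186) facing yaw ~102°, the case is at (511,155) with yaw ~100°, and the knife grip is about (448,-207) with yaw ~85°. All are within reach. I'll hover over the knife for a wrist view.

```bash
cat >> h.py <<'E'
def rel(pos,yaw=None,pitch=0,base=None):
    """travel(cm)/angular(deg) from the measured pose to pos, tool x at yaw, tool down; pitch = knife tip up"""
    from scipy.spatial.transform import Rotation as R
    s=read_state();R0=R.from_euler('xyz',s["tool_rot"]);p0=np.array(s["eef_pos"])
    t=R0.inv().apply(np.array(pos)-p0)/10
    R1=R0 if yaw is None else R.from_euler('xyz',[np.pi,-np.radians(pitch),np.radians(yaw)])
    print('travel',t.round(2).tolist(),'ang',(R0.inv()*R1).as_rotvec(degrees=True).round(1).tolist())
def st():
    s=read_state();print({k:np.round(s[k],2).tolist() for k in("clock","qpos","eef_pos","tool_rot","force","width")})
E
python3 -m jog '{"angular":[[0,0,-8],[0,0,-16],[0,0,-24],[0,0,-32],[0,0,-40]],"travel":[[4.4,-3.8,0],[8.8,-7.6,0],[13.2,-11.5,0],[17.5,-15.3,0],[21.9,-19.1,0]],"fingers":[0,0,0,0,0]}'
python3 -m jog '{"angular":[[0,0,-8],[0,0,-16],[0,0,-24.5],[0,0,-24.5],[0,0,-24.5]],"travel":[[5.28,0.1,1],[10.5,0.2,4],[17.3,-0.4,8],[17.3,-0.4,8],[17.3,-0.4,8]],"fingers":[0,0,0,0,0]}'
python3 - <<'E'
from h import *
st();rel((448,-199,150),85)
E
```

```text
clock: 0.72
eef_pos: [366.1, -351.9, 231.2]
tool_rot: [-3.142, -0.0, 1.059]
force: [0.5, -0.5, -0.3]
width: 85.6
clock: 1.35
eef_pos: [447.2, -200.5, 150.8]
tool_rot: [-3.14, -0.0, 1.484]
force: [-1.0, -0.5, 0.3]
width: 85.5
{'clock': 1.35, 'qpos': [0.54, 0.53, -0.26, 2.03, 0.23, 0.61, 0.04], 'eef_pos': [447.24, -200.5, 150.78], 'tool_rot': [-3.14, -0.0, 1.48], 'force': [-0.99, -0.51, 0.33], 'width': 85.49}
travel [0.16, 0.06, 0.08] ang [-0.1, -0.0, 0.0]
```

Run:
```python
from h import *
np.set_printoptions(precision=1,suppress=True)
m=camera_model("wrist");i=get_image("wrist")[...,::-1].copy();cv2.imwrite('pics/w1.png',i)
c=i.astype(int)
br=((c[...,2]-c[...,0]>35)).astype(np.uint8)
k,l,stt,ce=cv2.connectedComponentsWithStats(br)
for j in 1+np.argsort(-stt[1:,4])[:3]:
    q=cv2.minAreaRect(cv2.findContours((l==j).astype(np.uint8),0,1)[0][0]);B=cv2.boxPoints(q)
    print(stt[j,4],ce[j],onz("w",ce[j],28,m),B.tolist(),[onz("w",t,28,m)[:2].round(0).tolist() for t in B])
```

```text
6355 [110.  243.2] [ 315.2 -243.1   28. ] [[28.520002365112305, 276.3599853515625], [157.15997314453125, 179.8800048828125], [186.91998291015625, 219.55999755859375], [58.28001403808594, 316.03997802734375]] [[235.0, -269.0], [366.0, -190.0], [385.0, -227.0], [251.0, -312.0]]
1066 [255.1 234. ] [ 442.4 -245.6   28. ] [[245.0, 262.0], [245.0, 207.0], [265.0, 207.0], [265.0, 262.0]] [[431.0, -272.0], [436.0, -220.0], [453.0, -222.0], [449.0, -273.0]]
435 [254.2 164.4] [ 447.1 -184.4   28. ] [[244.0, 155.0], [267.0, 155.0], [267.0, 178.0], [244.0, 178.0]] [[440.0, -176.0], [458.0, -178.0], [457.0, -197.0], [438.0, -195.0]]
```

View pics/w1.png

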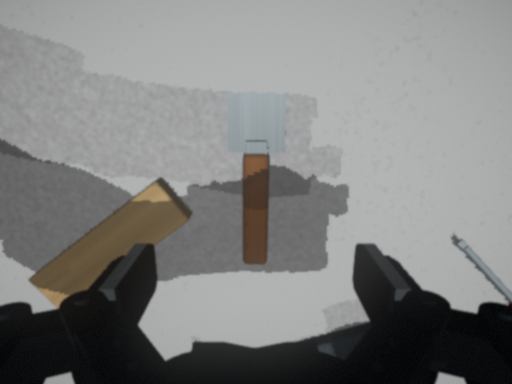

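The wrist view shows the handle at columns 244–267, rows 155–262, exactly vertical. So the yaw is right and the handle spans y −272 to −176 (97 mm, as specified). I'll grasp just ahead of the grip point.

```bash
python3 -m jog '{"angular":[[0,0,0],[0,0,0],[0,0,0],[0,0,0],[0,0,0]],"travel":[[1.1,-0.07,4],[1.1,-0.07,8],[1.1,-0.07,12],[1.1,-0.07,14.8],[1.1,-0.07,14.8]],"fingers":[0.4,0.4,0.4,0.4,0.4]}'
python3 -m jog '{"angular":[[0,0,0],[0,0,0],[0,0,0],[0,0,0],[0,0,0]],"travel":[[0,0,0],[0,0,0],[0,0,0],[0,0,0],[0,0,0]],"fingers":[1,1,1,1,1]}'
python3 -m jog '{"angular":[[0,0,0],[0,0,0],[0,0,0]],"travel":[[0,0,-1],[0,0,-3],[0,0,-3.5]],"fingers":[1,1,1]}'
python3 - <<'E'
from h import *
st()
a=np.radians(100.4);u=np.array([np.cos(a),np.sin(a),0]);C=np.array([511,155,0.])
print('notch',C-62*u)
# tip is 95 mm ahead of grasp; tool down: pre-pose with tip 30 mm before the lid lip edge (78+30 before centre)
rel(C-(78+30+95)*u+[0,0,60],100.4)
E
```

```text
clock: 2.02
eef_pos: [446.3, -192.1, 2.5]
tool_rot: [-3.139, 0.001, 1.479]
force: [-0.6, -0.0, 0.7]
width: 50.9
clock: 2.65
eef_pos: [448.6, -191.3, 5.0]
tool_rot: [3.139, 0.002, 1.482]
force: [-0.4, -1.3, 8.1]
width: 21.0
clock: 3.02
eef_pos: [448.6, -190.4, 39.9]
tool_rot: [3.139, 0.001, 1.482]
force: [0.7, -0.1, -1.0]
width: 20.8
{'clock': 3.02, 'qpos': [0.45, 0.73, -0.16, 2.11, 0.33, 0.32, -0.07], 'eef_pos': [448.56, -190.43, 39.89], 'tool_rot': [3.14, 0.0, 1.48], 'force': [0.7, -0.08, -0.96], 'width': 20.82}
notch [522.19218701  94.01856881   0.        ]
travel [15.39, 8.59, -2.0] ang [0.1, 0.0, -15.5]
```

```bash
python3 -m jog '{"angular":[[0,0,-4],[0,0,-8],[0,0,-12],[0,0,-15.5],[0,0,-15.5]],"travel":[[3.9,2.1,-2],[7.7,4.3,-2],[11.6,6.4,-2],[15.4,8.6,-2],[15.4,8.6,-2]],"fingers":[1,1,1,1,1]}'
python3 - <<'E'
from h import *
np.set_printoptions(precision=1,suppress=True)
st();m=camera_model("wrist")
w=get_image("wrist");s=get_image("side");a=get_image("scene")
T=read_state();
from scipy.spatial.transform import Rotation as R
Rm=R.from_euler('xyz',T["tool_rot"]);p=np.array(T["eef_pos"]);tip=p+Rm.apply([95,0,-9])
for n,i,mm in(("wrist",w,m),("side",s,None),("scene",a,None)): print(n,proj(n,tip,mm))
k=lambda i,x,y,ww,h,f:cv2.resize(i[y:y+h,x:x+ww],None,fx=f,fy=f,interpolation=2)
top=np.hstack([k(w,100,0,300,200,1.35),k(s,170,230,120,90,3)[:270]])
bot=k(a,290,180,120,100,3)
W=top.shape[1];o=np.vstack([top,cv2.copyMakeBorder(bot,0,0,0,W-bot.shape[1],0)]);print(o.shape);cv2.imwrite('pics/c3.png',o[...,::-1])
for n,i in(("w2",w),("s2",s),("a2",a)): cv2.imwrite(f"pics/{n}.png",i[...,::-1])
E
```

```text
clock: 3.65
eef_pos: [549.4, -39.4, 58.6]
tool_rot: [3.138, -0.003, 1.759]
force: [0.6, -0.4, -1.4]
width: 21.2
{'clock': 3.65, 'qpos': [0.18, 0.75, -0.24, 1.93, 0.34, 0.5, -0.11], 'eef_pos': [549.44, -39.44, 58.6], 'tool_rot': [3.14, -0.0, 1.76], 'force': [0.65, -0.42, -1.43], 'width': 21.25}
wrist [246.4  42.6]
side [228.7 267.4]
scene [327.4 233.5]
(570, 765, 3)
```

View pics/c3.png

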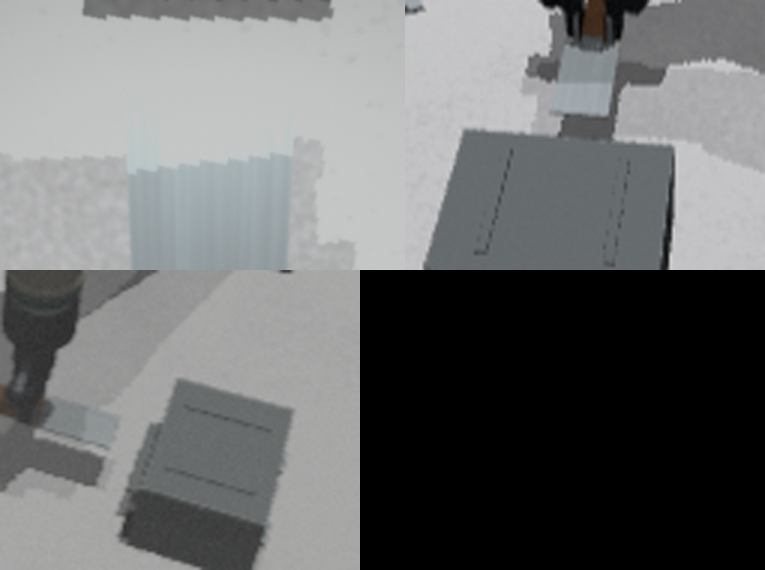

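Side and scene views put the blade tip exactly where predicted (crop (582,113) and (115,430)), level and about 30 mm before the lip. The wrist view shows the lip edge at about row 13, columns 161–346, centred on the blade.

```bash
python3 - <<'E'
from h import *
np.set_printoptions(precision=1,suppress=True)
m=camera_model("wrist");a=np.radians(100.4);u=np.array([np.cos(a),np.sin(a),0]);v=np.array([-u[1],u[0],0]);C=np.array([511,155,0.])
for px in((161.5,12.5),(346,13)):
    P=onz("w",px,46,m);print(P,'case x,y',(P-C)@u,(P-C)@v)
tip=np.array(read_state()["eef_pos"])+95*u;print('tip',(tip-C)@u,(tip-C)@v)
E
python3 -m jog '{"angular":[[0,0,0],[0,0,0],[0,0,0]],"travel":[[0,0,1.5],[0,0,3.05],[0,0,3.05]],"fingers":[1,1,1]}'
```

```text
[487.7  50.5  46. ] case x,y -98.62315903856795 41.776144884833144
[564.5  64.2  46. ] case x,y -98.95560946307002 -36.209430345388064
tip -108.20512660490668 1.7449110737903037
clock: 4.18
eef_pos: [545.3, -44.8, 25.9]
tool_rot: [-3.138, -0.001, 1.752]
force: [-0.6, 0.5, -1.7]
width: 20.6
```

```bash
python3 -m jog '{"angular":[[0,0,0]],"travel":[[0,0,0]],"fingers":[1]}'
python3 - <<'E'
from h import *
a=np.radians(100.4);u=np.array([np.cos(a),np.sin(a),0]);v=np.array([-u[1],u[0],0]);C=np.array([511,155,0.])
st();tip=np.array(read_state()["eef_pos"])+95*u;print('tip',(tip-C)@u,(tip-C)@v)
rel(C-(68+95)*u+[0,0,28],100.4)
E
```

```text
clock: 4.3
eef_pos: [546.8, -44.4, 27.5]
tool_rot: [-3.141, -0.0, 1.753]
force: [0.1, -0.3, -1.4]
width: 21.1
{'clock': 4.3, 'qpos': [0.16, 0.8, -0.21, 1.94, 0.36, 0.44, -0.12], 'eef_pos': [546.75, -44.41, 27.49], 'tool_rot': [-3.14, -0.0, 1.75], 'force': [0.11, -0.32, -1.45], 'width': 21.15}
tip -107.58552489534331 0.829790101414233
travel [3.96, 0.08, -0.05] ang [-0.0, -0.0, 0.0]
```

Insert slowly, watching the force.

```bash
python3 -m jog '{"angular":[[0,0,0],[0,0,0],[0,0,0],[0,0,0],[0,0,0]],"travel":[[0.9,0,0],[1.8,0,0],[2.7,0,0],[3.6,0,0],[3.9,0,0]],"fingers":[1,1,1,1,1]}'
python3 - <<'E'
from h import *
np.set_printoptions(precision=1,suppress=True)
a=np.radians(100.4);u=np.array([np.cos(a),np.sin(a),0]);v=np.array([-u[1],u[0],0]);C=np.array([511,155,0.])
st();tip=np.array(read_state()["eef_pos"])+95*u;print('tip',(tip-C)@u,(tip-C)@v)
w=get_image("wrist");s=get_image("scene");cv2.imwrite('pics/w3.png',w[...,::-1])
k=lambda i,x,y,ww,h,f:cv2.resize(i[y:y+h,x:x+ww],None,fx=f,fy=f,interpolation=2)
o=np.hstack([k(w,100,0,300,225,1.33),k(s,310,200,75,75,4)]);print(o.shape);cv2.imwrite('pics/c4.png',o[...,::-1])
E
```

```text
clock: 4.92
eef_pos: [539.8, -4.8, 27.9]
tool_rot: [3.141, -0.0, 1.754]
force: [0.4, -0.8, -0.8]
width: 21.2
{'clock': 4.92, 'qpos': [0.08, 0.79, -0.19, 1.97, 0.34, 0.42, -0.19], 'eef_pos': [539.77, -4.79, 27.91], 'tool_rot': [3.14, -0.0, 1.75], 'force': [0.43, -0.79, -0.81], 'width': 21.21}
tip -67.36030682391872 0.5490188205627629Traceback (most recent call last):
  File "<stdin>", line 7, in <module>
    return _nx.concatenate(arrs, 1, dtype=dtype, casting=casting)
           ~~~~~~~~~~~~~~~^^^^^^^^^^^^^^^^^^^^^^^^^^^^^^^^^^^^^^^
ValueError: all the input array dimensions except for the concatenation axis must match exactly, but along dimension 0, the array at index 0 has size 299 and the array at index 1 has size 300
```

```bash
python3 -m jog '{"angular":[[0,0,0],[0,0,0]],"travel":[[0,0,-0.6],[0.05,0,-1.2]],"fingers":[1,1]}'; python3 -m jog '{"angular":[[0,0,0],[0,0,0],[0,0,0],[0,0,0],[0,0,0]],"travel":[[0.1,0,-0.6],[0.2,0,-1.2],[0.35,0,-1.9],[0.5,0,-2.6],[0.55,0,-3.0]],"fingers":[1,1,1,1,1]}'
python3 - <<'E'
from h import *
np.set_printoptions(precision=1,suppress=True)
st()
w=get_image("wrist");s=get_image("scene");d=get_image("side")
k=lambda i,x,y,ww,h,f:cv2.resize(i[y:y+h,x:x+ww],None,fx=f,fy=f,interpolation=2)
o=np.hstack([k(s,310,190,100,100,3),k(d,170,230,110,100,3)]);print(o.shape);cv2.imwrite('pics/c4.png',o[...,::-1])
E
```

```text
clock: 5.28
eef_pos: [539.4, -6.0, 40.0]
tool_rot: [-3.141, 0.0, 1.753]
force: [-1.6, -0.3, -3.0]
width: 20.9
clock: 5.9
eef_pos: [538.9, 0.5, 70.4]
tool_rot: [3.141, -0.0, 1.753]
force: [0.3, 0.1, -2.4]
width: 20.6
{'clock': 5.9, 'qpos': [0.1, 0.72, -0.23, 1.96, 0.31, 0.5, -0.17], 'eef_pos': [538.86, 0.45, 70.39], 'tool_rot': [3.14, -0.0, 1.75], 'force': [0.27, 0.1, -2.44], 'width': 20.61}
(300, 630, 3)
```

View pics/c4.png

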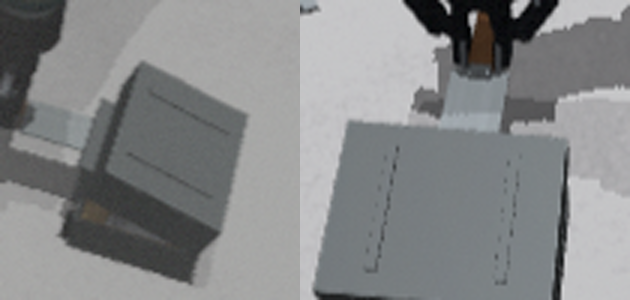

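The lid is up by about 0.3 rad, resting on the blade. I'll carry on along the arc, r = 130 mm about the hinge.

```bash
python3 -m jog '{"angular":[[0,0,0],[0,0,0],[0,0,0],[0,0,0],[0,0,0]],"travel":[[0.43,0,-1.22],[1.0,0,-2.4],[1.67,0,-3.5],[2.46,0,-4.53],[3.34,0,-5.5]],"fingers":[1,1,1,1,1]}'; python3 -m jog '{"angular":[[0,0,0],[0,0,0],[0,0,0],[0,0,0],[0,0,0]],"travel":[[0.98,0,-0.85],[2.04,0,-1.6],[3.16,0,-2.26],[4.35,0,-2.8],[5.58,0,-3.2]],"fingers":[1,1,1,1,1]}';  python3 - <<'E'
from h import *
np.set_printoptions(precision=1,suppress=True)
a=np.radians(100.4);u=np.array([np.cos(a),np.sin(a),0]);v=np.array([-u[1],u[0],0]);C=np.array([511,155,0.])
st();tip=np.array(read_state()["eef_pos"])+95*u;print('tip',(tip-C)@u,(tip-C)@v,tip[2]+9)
s=get_image("scene");d=get_image("side")
k=lambda i,x,y,ww,h,f:cv2.resize(i[y:y+h,x:x+ww],None,fx=f,fy=f,interpolation=2)
o=np.hstack([k(s,310,170,120,120,3),k(d,160,210,130,120,3)]);print(o.shape);cv2.imwrite('pics/c5.png',o[...,::-1])
E
```

```text
clock: 6.68
eef_pos: [532.7, 33.4, 125.7]
tool_rot: [3.141, 0.0, 1.753]
force: [1.0, -0.6, -2.8]
width: 20.9
clock: 7.3
eef_pos: [522.6, 88.5, 157.2]
tool_rot: [3.141, -0.0, 1.753]
force: [1.1, -1.7, -1.6]
width: 21.0
{'clock': 7.3, 'qpos': [-0.03, 0.57, -0.28, 1.92, 0.24, 0.68, -0.27], 'eef_pos': [522.6, 88.52, 157.18], 'tool_rot': [3.14, -0.0, 1.75], 'force': [1.12, -1.7, -1.62], 'width': 21.01}
tip 27.519546748231203 0.5937470440463818 166.1803147035114
(360, 750, 3)
```

View pics/c5.png

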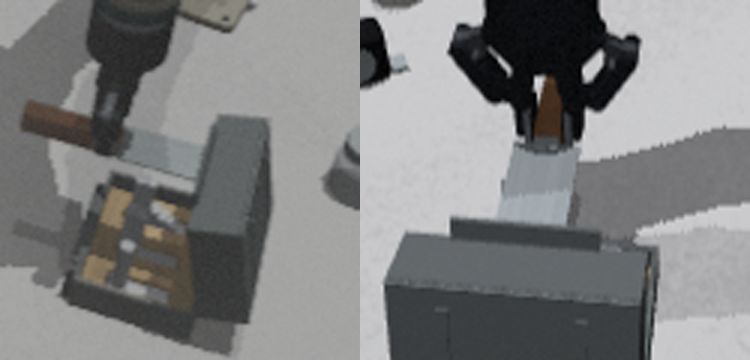

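```bash
python3 -m jog '{"angular":[[0,0,0],[0,0,0],[0,0,0],[0,0,0],[0,0,0]],"travel":[[1.27,0,-0.28],[2.56,0,-0.45],[3.86,0,-0.46],[5.15,0,-0.36],[6.0,0,-0.3]],"fingers":[1,1,1,1,1]}'; python3 -m jog '{"angular":[[0,0,0],[0,0,0],[0,0,0],[0,0,0],[0,0,0]],"travel":[[0,0,0],[-3,0,0],[-8,0,0],[-14,-3,0],[-19,-6.5,0]],"fingers":[1,1,1,1,1]}';python3 - <<'E'
from h import *
st(); rel((455,-120,7),100.4)
s=get_image("scene");cv2.imwrite('pics/a3.png',s[...,::-1])
E
```

```text
clock: 8.02
eef_pos: [511.4, 147.9, 159.7]
tool_rot: [-3.141, -0.0, 1.754]
force: [-0.5, -1.2, -0.6]
width: 21.0
clock: 8.65
eef_pos: [483.6, -51.5, 159.8]
tool_rot: [3.141, 0.001, 1.752]
force: [1.7, -0.6, -0.9]
width: 20.7
{'clock': 8.65, 'qpos': [0.26, 0.52, -0.3, 2.03, 0.25, 0.62, -0.03], 'eef_pos': [483.61, -51.5, 159.78], 'tool_rot': [3.14, 0.0, 1.75], 'force': [1.66, -0.6, -0.92], 'width': 20.74}
travel [-6.21, -4.07, 15.28] ang [0.1, 0.0, -0.0]
```

```bash
python3 -m jog '{"angular":[[0,0,0],[0,0,0],[0,0,0],[0,0,0],[0,0,0]],"travel":[[-3,-2,4],[-6.2,-4.1,9],[-6.2,-4.1,12.5],[-6.2,-4.1,14.5],[-6.2,-4.1,15.1]],"fingers":[1,1,1,1,1]}'; python3 -m jog '{"angular":[[0,0,0],[0,0,0],[0,0,0]],"travel":[[0,0,0.2],[0,0,0.4],[0,0,0.4]],"fingers":[1,1,1]}'
python3 -m jog '{"angular":[[0,0,0],[0,0,0],[0,0,0]],"travel":[[0,0,0],[0,0,0],[0,0,0]],"fingers":[0.5,0.5,0.5]}'
python3 -m jog '{"angular":[[0,0,0],[0,0,0],[0,0,0],[0,0,0]],"travel":[[0,0,-2],[0,0,-6],[0,0,-11],[0,0,-14]],"fingers":[0.5,0.5,0.5,0.5]}'
python3 - <<'E'
from h import *
st()
a=np.radians(100.4);u=np.array([np.cos(a),np.sin(a),0]);C=np.array([511,155,0.])
rel(C-20*u+[0,0,185],100.4); rel(C-20*u+[0,0,185],10.4)
E
```

```text
clock: 9.32
eef_pos: [453.9, -117.5, 7.4]
tool_rot: [-3.14, -0.0, 1.752]
force: [-0.0, -0.8, -0.7]
width: 20.8
clock: 9.7
eef_pos: [454.8, -117.7, 5.2]
tool_rot: [3.141, 0.0, 1.753]
force: [-0.3, 0.7, -0.6]
width: 20.8
clock: 10.07
eef_pos: [454.5, -117.6, 5.0]
tool_rot: [3.141, 0.0, 1.753]
force: [0.0, 0.5, 0.5]
width: 42.7
clock: 10.58
eef_pos: [454.9, -117.6, 146.9]
tool_rot: [3.14, 0.001, 1.753]
force: [0.2, 0.4, -0.2]
width: 42.8
{'clock': 10.58, 'qpos': [0.52, 0.54, -0.46, 2.09, 0.42, 0.6, -0.06], 'eef_pos': [454.92, -117.62, 146.95], 'tool_rot': [3.14, 0.0, 1.75], 'force': [0.21, 0.35, -0.23], 'width': 42.81}
travel [23.79, 10.46, -3.8] ang [0.1, 0.0, 0.0]
travel [23.79, 10.46, -3.8] ang [0.1, -0.1, 90.0]
```

```bash
python3 -m jog '{"angular":[[0,0,0],[0,0,0],[0,0,0],[0,0,0],[0,0,0]],"travel":[[5,2,-3.8],[10,4.5,-3.8],[16,7.5,-3.8],[21.8,10.5,-3.8],[21.8,10.5,-3.8]],"fingers":[0.5,0.5,0.5,0.5,0.5]}'
python3 -m jog '{"angular":[[0,0,0]],"travel":[[0,0,0]],"fingers":[0.5]}'
python3 - <<'E'
from h import *
m=camera_model("wrist");st();w=get_image("wrist")
s=get_image("scene")
k=lambda i,x,y,ww,h,f:cv2.resize(i[y:y+h,x:x+ww],None,fx=f,fy=f,interpolation=2)
cv2.imwrite('pics/w4.png',w[...,::-1]);cv2.imwrite('pics/a4.png',s[...,::-1])
np.savez('w4.npz',T=m["T"],mtx=m["mtx"])
E
```

```text
clock: 11.2
eef_pos: [518.7, 122.2, 183.3]
tool_rot: [3.139, -0.004, 1.761]
force: [-0.0, -0.6, -0.5]
width: 42.5
clock: 11.32
eef_pos: [517.7, 115.9, 182.5]
tool_rot: [-3.141, 0.001, 1.754]
force: [0.4, 0.1, -1.0]
width: 42.7
{'clock': 11.32, 'qpos': [0.05, 0.56, -0.48, 1.89, 0.36, 0.77, -0.45], 'eef_pos': [517.67, 115.89, 182.52], 'tool_rot': [-3.14, 0.0, 1.75], 'force': [0.39, 0.1, -0.99], 'width': 42.71}
```

View pics/w4.png

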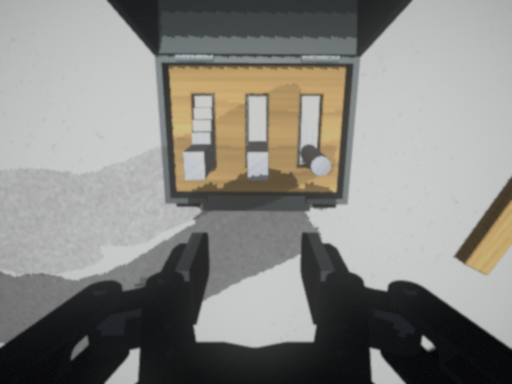

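The wrist view shows the stepped gauge on the left: column top about (184–205, 150–180), steps rows 95–147. The square one is in the middle (258,163) and the round one at right (320,165). The lid stays open beyond upright.

Run:
```python
from h import *
np.set_printoptions(precision=1,suppress=True)
z=np.load('w4.npz');m={"T":z["T"],"mtx":z["mtx"]}
i=cv2.imread('pics/w4.png').astype(int)
mx=i.max(2);mn=i.min(2);wh=((mx-mn<28)&(mn>150)).astype(np.uint8);wh[:90]=0;wh[185:]=0;wh[:,:178]=0;wh[:,340:]=0
k,l,stt,ce=cv2.connectedComponentsWithStats(wh)
for j in range(1,k):
    if stt[j,4]>40: print(stt[j].tolist(),ce[j])
a=np.radians(100.4);u=np.array([np.cos(a),np.sin(a),0]);v=np.array([-u[1],u[0],0]);C=np.array([511,155,0.])
f=lambda P:((P-C)@u,(P-C)@v)
for nm,px,h in(("stair top",(194.5,165),78),("sq top",(258,163),78),("round",(320.5,164),78),("stair foot end",(203.5,95.5),16),("sq foot end",(257.5,95.5),16),("round foot end",(311,95.5),16),("trayL front",(165,203),41),("trayR front",(347,203),41),("tray back L",(157,57),42),("back R",(357,57),42)):
    P=onz("w",px,h,m);print(nm,P,np.array(f(P)))
```

```text
[192, 96, 20, 48, 848] [201.9 119.9]
[248, 96, 18, 45, 771] [256.9 117.9]
[300, 96, 20, 52, 850] [309.5 120.2]
[183, 152, 22, 28, 577] [193.8 165.4]
[247, 152, 21, 25, 479] [257.2 163.2]
[311, 156, 20, 20, 305] [320.7 165.5]
stair top [468.3 126.7  78. ] [-20.2  47.1]
sq top [515.5 137.   78. ] [-18.6  -1.2]
round [562.4 144.8  78. ] [-19.3 -48.7]
stair foot end [458.9 176.4  16. ] [30.5 47.4]
sq foot end [506.6 185.2  16. ] [30.5 -1.1]
round foot end [553.8 193.9  16. ] [ 30.5 -49.1]
trayL front [441.4  78.3  41. ] [-62.9  82.3]
trayR front [603.  108.1  41. ] [-62.7 -82. ]
tray back L [422.  199.8  42. ] [60.1 79.4]
back R [579.  228.7  42. ] [ 60.2 -80.2]
```

The case estimate is confirmed to within 2 mm (column at case (−20,47), tray edges at ±62/±82). Now grasp the stair column.

```bash
python3 -m jog '{"angular":[[0,0,0],[0,0,0],[0,0,0],[0,0,0],[0,0,0]],"travel":[[1.95,-4.7,0],[1.95,-4.7,4],[1.95,-4.7,8],[1.95,-4.7,8],[1.95,-4.7,8]],"fingers":[0.65,0.65,0.65,0.65,0.65]}'
python3 - <<'E'
from h import *
st(); rel((468.3,126.7,45),100.6)
E
```

```text
clock: 12.05
eef_pos: [469.0, 125.8, 103.8]
tool_rot: [3.141, 0.0, 1.751]
force: [-0.6, -0.7, -0.3]
width: 29.4
{'clock': 12.05, 'qpos': [-0.05, 0.63, -0.39, 2.08, 0.47, 0.52, -0.61], 'eef_pos': [469.03, 125.81, 103.78], 'tool_rot': [3.14, 0.0, 1.75], 'force': [-0.6, -0.7, -0.31], 'width': 29.38}
travel [0.1, -0.06, 5.88] ang [0.1, 0.0, -0.2]
```

```bash
python3 -m jog '{"angular":[[0,0,0],[0,0,0],[0,0,0],[0,0,0]],"travel":[[0.1,-0.06,2],[0.1,-0.06,4],[0.1,-0.06,5.8],[0.1,-0.06,5.8]],"fingers":[0.65,0.65,0.65,0.65]}'
python3 -m jog '{"angular":[[0,0,0],[0,0,0],[0,0,0],[0,0,0]],"travel":[[0,0,0],[0,0,0],[0,0,0],[0,0,0]],"fingers":[1,1,1,1]}'
python3 -m jog '{"angular":[[0,0,0],[0,0,0],[0,0,0],[0,0,0],[0,0,0]],"travel":[[0,0,-1],[0,0,-3],[0,0,-6],[0,0,-10],[0,0,-14]],"fingers":[1,1,1,1,1]}'
python3 - <<'E'
from h import *
st(); 
g=np.radians(100.4);h=np.radians(102);L=np.array([518.4,-350.5,186.5]);n=np.array([np.cos(h),np.sin(h),0]);P=L+100*n;print(P)
# mid is 20 mm along tool x from the column axis, 42-45=3 mm below TCP at grasp
yaw=102-90
tx=np.array([np.cos(np.radians(yaw)),np.sin(np.radians(yaw)),0]);print('TCP target',P-20*tx+[0,0,3]);rel(P-20*tx+[0,0,3],yaw)
E
```

```text
clock: 12.55
eef_pos: [468.1, 127.1, 45.4]
tool_rot: [3.141, 0.0, 1.752]
force: [0.3, 1.0, 0.4]
width: 30.0
clock: 13.05
eef_pos: [468.7, 127.5, 46.3]
tool_rot: [3.139, 0.0, 1.753]
force: [-0.5, -0.7, 6.9]
width: 15.0
clock: 13.68
eef_pos: [467.2, 127.3, 186.7]
tool_rot: [-3.142, -0.0, 1.753]
force: [1.0, -0.9, -1.0]
width: 14.9
{'clock': 13.68, 'qpos': [0.03, 0.5, -0.51, 2.01, 0.36, 0.72, -0.51], 'eef_pos': [467.21, 127.25, 186.67], 'tool_rot': [-3.14, -0.0, 1.75], 'force': [0.99, -0.89, -1.01], 'width': 14.94}
[ 497.60883092 -252.68523993  186.5       ]
TCP target [ 478.0458789  -256.84347374  189.5       ]
travel [-37.97, -5.9, -0.29] ang [-0.0, -0.0, 88.5]
```

```bash
python3 -m jog '{"angular":[[0,0,9],[0,0,18],[0,0,27],[0,0,36],[0,0,45]],"travel":[[-2,-0.3,-4],[-5,-0.8,-7],[-9,-1.4,-9],[-13,-2,-11.3],[-18,-2.8,-11.3]],"fingers":[1,1,1,1,1]}'
python3 - <<'E'
from h import *
st(); rel((478,-240,300),12)
E
```

```text
clock: 14.3
eef_pos: [473.6, -55.1, 300.4]
tool_rot: [3.138, -0.003, 0.965]
force: [0.5, -1.1, -1.7]
width: 15.1
{'clock': 14.3, 'qpos': [0.31, 0.31, -0.34, 1.89, 0.12, 0.96, -0.68], 'eef_pos': [473.57, -55.08, 300.44], 'tool_rot': [3.14, -0.0, 0.96], 'force': [0.55, -1.1, -1.7], 'width': 15.09}
travel [-14.94, 10.9, 0.04] ang [0.1, -0.2, 43.3]
```

```bash
python3 -m jog '{"angular":[[0,0,9],[0,0,18],[0,0,27],[0,0,36],[0,0,43.3]],"travel":[[-3,2.2,0],[-6,4.4,0],[-9,6.6,0],[-12,8.7,0],[-15,10.9,0]],"fingers":[1,1,1,1,1]}'
python3 -m jog '{"angular":[[0,0,0]],"travel":[[0,0,0]],"fingers":[1]}'
python3 - <<'E'
from h import *
np.set_printoptions(precision=1,suppress=True)
st(); m=camera_model("wrist");w=get_image("wrist");cv2.imwrite('pics/w5.png',w[...,::-1]);np.savez('w5.npz',T=m["T"],mtx=m["mtx"])
print(proj("w",(518.4,-350.5,186.5),m))
E
```

```text
clock: 14.92
eef_pos: [476.9, -240.7, 298.5]
tool_rot: [-3.141, -0.001, 0.208]
force: [-0.4, 0.2, -0.4]
width: 15.5
clock: 15.05
eef_pos: [476.3, -243.2, 298.2]
tool_rot: [3.14, 0.0, 0.206]
force: [-0.2, 1.8, -0.9]
width: 15.3
{'clock': 15.05, 'qpos': [0.49, 0.39, -0.1, 1.75, 0.04, 1.01, -0.99], 'eef_pos': [476.3, -243.18, 298.15], 'tool_rot': [3.14, 0.0, 0.21], 'force': [-0.23, 1.84, -0.93], 'width': 15.28}
[401.8 160.7]
```

View pics/w5.png

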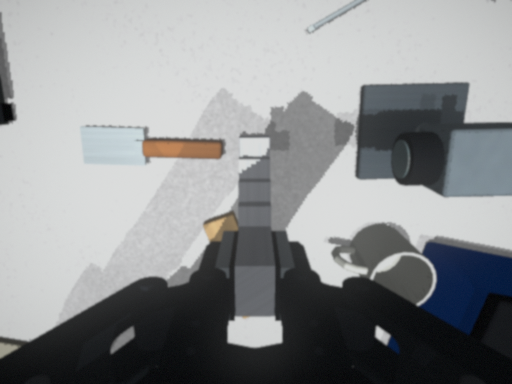

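The wrist view has the lens face at about (402,158), against a predicted (401.8,160.7). The knife lies flat and released at left (150,146), and the stair gauge is held straight at columns 239–271.

Run:
```python
from h import *
np.set_printoptions(precision=1,suppress=True)
z=np.load('w5.npz');m={"T":z["T"],"mtx":z["mtx"]}
for nm,a,b,h in(("box up",(443,127),(511,122),211),("box low",(443,195),(511,194),211),("box front",(443,127),(443,195),211),("base left",(361,87),(357,178),12),("base top",(361,87),(467,83),12)):
    A=onz("w",a,h,m);B=onz("w",b,h,m);print(nm,np.degrees(np.arctan2(*(A-B)[1::-1])),np.linalg.norm(A-B))
L=tri([ray("scene",(225.4,160.8)),ray("side",(273.3,143.3)),ray("w",(402.5,158.5),m)]);print('lens',L)
# gauge: foot far end bottom corners / middle
for px,h in(((255,134),298-4.3-36+10),((240,135),267),((270,135),267)): print(onz("w",px,h,m))
h=np.radians(102);n=np.array([np.cos(h),np.sin(h),0]);P=L+100*n;yaw=12
tx=np.array([np.cos(np.radians(yaw)),np.sin(np.radians(yaw)),0]);rel(P-20*tx+[0,0,4.3],yaw);print(P)
```

```text
box up 105.93770239297929 46.1206155264693
box low 102.60375934094014 49.32256041743785
box front 20.652988955568148 49.36264680525061
base left 14.182513445730276 116.02169445398386
base top 103.82576256784074 130.47816199898296
lens [ 519.2 -350.3  186.8]
[ 524.3 -232.   267.7]
[ 522.2 -224.4  267. ]
[ 525.3 -239.8  267. ]
travel [-0.13, 1.61, 10.7] ang [-0.0, 0.0, 0.0]
[ 498.4 -252.5  186.8]
```

```bash
python3 -m jog '{"angular":[[0,0,-1],[0,0,-2],[0,0,-2.2],[0,0,-2.2],[0,0,-2.2]],"travel":[[-0.37,1.44,2.5],[-0.37,1.44,5],[-0.37,1.44,8],[-0.37,1.44,10],[-0.37,1.44,10.7]],"fingers":[1,1,1,1,1]}'
python3 -m jog '{"angular":[[0,0,0],[0,0,0],[0,0,0]],"travel":[[0,0,0],[0,0,0],[0,0,0]],"fingers":[1,1,1]}'
python3 - <<'E'
from h import *
np.set_printoptions(precision=1,suppress=True)
st();s=get_image("scene");d=get_image("side");rel((475.6,-258.1,191.1),14)
p=np.array(read_state()["eef_pos"]);y=read_state()["tool_rot"][2];t=np.array([np.cos(y),np.sin(y),0])
mid=p+20*t-[0,0,4.3];bot=mid+31*t-[0,0,36];b2=mid-31*t-[0,0,36]
for n in("scene","side"): print(n,[proj(n,q) for q in(mid,bot,b2)])
k=lambda i,x,y,ww,h,f:cv2.resize(i[y:y+h,x:x+ww],None,fx=f,fy=f,interpolation=2)
o=np.vstack([np.hstack([k(s,180,100,130,100,3),k(d,215,80,130,100,3)]),np.hstack([k(s,180,160,260,120,1.5),k(d,150,150,260,180,1.5)[:180]])])
print(o.shape);cv2.imwrite('pics/c6.png',o[...,::-1])
E
```

```text
clock: 15.72
eef_pos: [476.4, -252.9, 190.1]
tool_rot: [-3.139, 0.001, 0.253]
force: [-0.1, -0.6, -0.9]
width: 15.1
clock: 16.1
eef_pos: [477.3, -255.0, 191.7]
tool_rot: [3.141, -0.001, 0.25]
force: [-0.2, -0.1, -0.7]
width: 15.4
{'clock': 16.1, 'qpos': [0.5, 0.52, -0.1, 1.87, 0.07, 0.75, -0.95], 'eef_pos': [477.33, -255.04, 191.68], 'tool_rot': [3.14, -0.0, 0.25], 'force': [-0.21, -0.13, -0.74], 'width': 15.37}
travel [-0.22, 0.26, 0.03] ang [0.0, -0.0, 0.3]
scene [array([253.7, 166.7]), array([250.8, 180.7]), array([256.6, 169.4])]
side [array([272.2, 162.8]), array([261. , 172.9]), array([282.5, 173.3])]
(480, 780, 3)
```

View pics/c6.png

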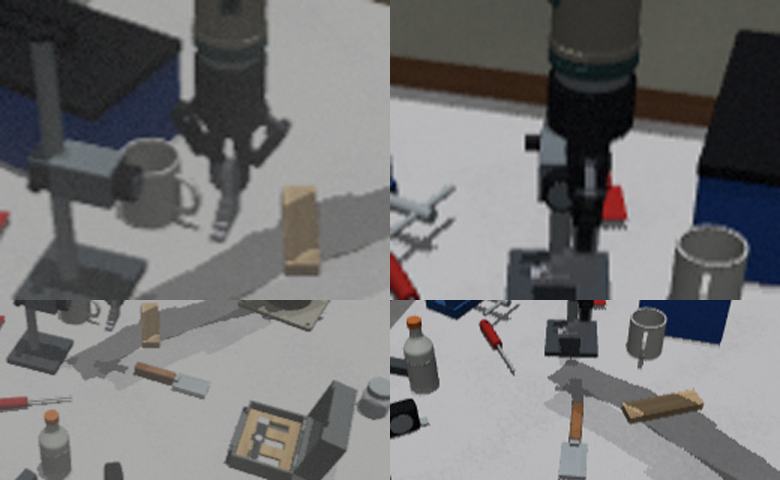

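All as intended: the gauge's foot end is at scene (253,180), against (251,181) predicted. The lid is open past upright, the knife is flat on the bench, and the other two gauges are in their slots. I'll trim 2–3 mm, settle and hand in.

```bash
python3 -m jog '{"angular":[[0,0,0],[0,0,0],[0,0,0],[0,0,0],[0,0,0]],"travel":[[-0.1,0.1,0],[-0.2,0.25,0],[-0.2,0.25,0],[-0.2,0.25,0],[-0.2,0.25,0]],"fingers":[1,1,1,1,1]}'
python3 -m jog '{"angular":[[0,0,0],[0,0,0],[0,0,0],[0,0,0],[0,0,0]],"travel":[[0,0,0],[0,0,0],[0,0,0],[0,0,0],[0,0,0]],"fingers":[1,1,1,1,1]}'
python3 - <<'E'
from h import *
st();print(np.abs(read_state()["qd"]).max());rel((475.6,-258.1,191.1),14)
print(finish_job())
E
```

```text
clock: 16.82
eef_pos: [475.5, -257.8, 190.8]
tool_rot: [-3.142, -0.0, 0.25]
force: [0.0, 0.4, -2.0]
width: 15.2
clock: 17.45
eef_pos: [475.5, -257.8, 190.8]
tool_rot: [3.142, -0.0, 0.25]
force: [-0.4, -0.2, -1.1]
width: 15.0
{'clock': 17.45, 'qpos': [0.51, 0.52, -0.1, 1.87, 0.07, 0.75, -0.94], 'eef_pos': [475.53, -257.83, 190.83], 'tool_rot': [3.14, -0.0, 0.25], 'force': [-0.39, -0.21, -1.12], 'width': 15.04}
0.0008650837998171444
travel [0.0, 0.03, -0.03] ang [0.0, -0.0, 0.3]
the job is handed in; nothing more can be done
None
```

The job is handed in at 17.5 s of the 72 s allowed; the interface gave no verdict. I pried the lid with the brown-handled knife and swung it past upright. I then laid the knife flat on the bench, took out the stair gauge and held it in front of the lens.

**Last checks:**
- **Arm and grip:** TCP within 0.5 mm of its target, joints still (under 0.001 rad/s), grip width steady at 15 mm.
- **Gauge position:** the foot showed within 2 px of prediction in the scene view. The three rays to the lens agree closely, at about (519, −350, 187).
- **Rest of the scene:** the last views show the lid open past upright, the knife flat and let go, and the other two gauges in their slots.

**What disagreed:**
- Estimates of the lens axis direction ranged from about 100° to 106°, with one short, unreliable edge near 110°. I used 104°, so a few degrees of squareness error remain inside the 10° limit.
- The lid edge I read in one wrist view did not fit its known size. I took it for a shadow and ignored it; the insertion then went in without contact.
- The upward force was 7–8 N while the fingers closed on the knife and on the gauge, well below the limits. The knife was probably the fingertips pressing on the bench; I did not find the cause for the gauge.

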